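Set out the bench for the next dish check

ROBOT

A 6-joint arm with a two-finger parallel gripper is mounted at the origin on the work surface. World frame = base frame: x ahead of the robot, y to its left, z up, the work surface at z = 0. Lengths are in mm, angles in degrees, forces in N, time in s.
With the tool pointing down it reaches from about 275 to 825 mm from the base axis. Payload 5.2 kg.
Tool frame: the origin (TCP) lies at the centre of the arm's flange, where the gripper is bolted on; the fingertips stand 186 mm ahead of it and the grasp point (between the pads) lies 167 mm ahead of it; z points along the fingers, y is the direction in which the jaws open and shut (so a half turn about z gives the same grasp; the last joint's range is limited). The gripper opens to 93 mm and grips with 3 to 60 N. Pads are 15 mm wide; open, the fingers measure 128 mm over their backs; the gripper's body (75 mm by 188 mm) begins 65 mm behind the grasp point.
Start: joints at [-88.109, 14.817, 87.949, -0, 77.235, -11.62], TCP at [128.513, -534.781, 404.753] pointing down, gripper open.
Joint ranges: [-179.93, 179.93], [-52.35, 119.4], [10.71, 147.94], [-69.91, 249.91], [12.55, 155.21], [-178.61, 178.61]. Speed limits (degrees/s): [147.25, 147.25, 180, 180, 180, 180].

INTERFACE

Orientations are given as [roll, pitch, yaw] about the fixed x, y, z axes, in that order (R = Rz(yaw) Ry(pitch) Rx(roll)).
In Python, from plant import telemetry, optics, job_done gives the robot as it stands.
- The arm moves only by the tool step_arm, never from a script. Its argument "targets" is a list of rows, each a list of 7 numbers: the shift along the tool's x, y, z in mm, then the turn, a rotation vector about the tool's x, y, z in rad, then the opening, from -1 (shut) to 1 (fully open), so that 0 is half open. In form: [[x, y, z, ax, ay, az, gripper], ...]. A call has 1 to 12 rows; each row shifts and turns the pose as measured when the row begins, along the tool's axes as they then stand; what a row does not reach is not made up. A row lasts 1/8 s, in which the tool goes at most 62.5 mm and 10.7 degrees, less where a joint would pass 70% of its speed; a pose out of reach is approached as far as the arm can. A call is refused whole if a number of a shift passes 62.5 or a number of a turn 0.188, either way. A call with a gripper value outside its range is refused whole. The fingers move at their own pace and stop on an object; "grip_force" is the grip in N (left out, the last holds). Time passes only in rows, so rows that do not move let the fingers close. It gives the time, the measured TCP pose, the force and the opening at its end, in the units of the state.
- telemetry.state(): the state, without advancing time (a new reading comes with each control period).
- optics.snapshot(name): name is "side" or "top" or "wrist"; returns the picture (420x560x3 uint8, blue, green, red); there is no depth.
- optics.camera_info(name): a dict with "camera_matrix" (3x3 intrinsics, pixels), "eye" and "rotation" of the camera in the world; the wrist camera has in their place "mount" (4x4, takes a point from camera to tool coordinates, whose origin is the TCP and whose axes are the flange's). Camera axes: x right, y up, looking along -z (the intrinsics and any distortion apply to the point x, -y, -z); pixel columns grow to the right and rows downward; lengths in mm; the calibration is good to about 2 mm. A picture is of the moment at which its call begins: read the wrist's pose just before it. camera_info takes no time and is no camera call.
- job_done(): hands the job in, once; it reports no verdict.
The state is a dict: "clock": time; "qpos": joint angles; "qvel": joint speeds; "joint_torque": joint torques, N m; "tool_pos": TCP position; "ee_rot": TCP orientation; "ft_force": force on the tool from outside, world axes, zero at the start; "moment": the same for the moment, N m; "gripper_width": finger opening in mm.
Only numpy, scipy, OpenCV 4.12 (cv2) and the standard library are available. Lean on these libraries where they do the work, as an engineer would, in place of code of your own. Each camera call takes 0.05 s, during which the arm holds its last target.

TASK

Set out the white board for the next dish check: stand the large dish in the middle of the dark warm plate and the small dish centred on top of it, and stand the jar on the board midway between the warm plate and the tube block. Lay the slide box flat on the board behind the tube block (the block's side away from the robot), parallel to the block's long side and centred on it, with about 4 cm of clear board between them. Keep dishes, jar and box the right way up all the time, and leave the timer and the tip box where they are.

Things in the scene. Friction and masses are not known exactly. Their poses are not given: they have to be found in the camera images.
- board: White laminate board, 220 (its x) by 400 (its y) by 8 mm thick, fixed flat on the steel bench; its place and yaw (up to 0.25 rad) differ each time. Origin: centre of its underside; x points away from the robot, z up. The warm plate and the tube block are fixed on it, their centres always at x = -45 mm and y = +125 and -125 mm of this frame; which of the two is at which end differs.
- warm_plate: Dark grey flat square warm plate, 100 by 100 mm, top 25 mm above its underside, fixed on the board (so its top is 33 mm above the bench). Origin: centre of its underside, z up, sides along x and y.
- tube_block: Aluminium tube block, 60 (its x) by 96 (its y, the long side) by 40 mm high, with two rows of four holes, two of them with white tube caps standing 6 mm above its top; fixed on the board. Origin: centre of its underside; x points away from the robot (yaw up to 0.12 rad off the board's), z up.
- large_dish_mid (a point): Large round culture dish with lid, whitish frosted plastic, closed and flat-topped, a disc 58 mm in diameter and 22 mm high, 50 g, loose. Point at its centre, 11 mm above its underside; z up.
- small_dish_mid (a point): Small round culture dish with lid, same look, a disc 36 mm in diameter and 18 mm high, 25 g, loose. Point at its centre, 9 mm above its underside; z up.
- jar_mid (a point): Round jar, 40 mm in diameter, 60 mm high, white screw cap, white paper band, amber glass, about 110 g, loose, standing. Point at its centre, 30 mm above its underside; z up.
- slide_box_mid (a point): Closed slide box, 34 (its x) by 86 (its y, the long side) by 30 mm high, grey below and white lid, small black catch on one long side, about 70 g, loose, at any yaw. Point at its centre, 15 mm above its underside; z up.
- timer: White bench timer, 60 by 75 by 20 mm; bystander. Origin under its middle.
- tip_box: Grey box with clear lid, 70 by 100 by 65 mm high; bystander. Origin under its middle.
Mind the look-alikes: they are no part of the job. What is shaped like the part that bears large_dish_mid but green is not meant. Leave any pink look-alike of the part that bears slide_box_mid alone.

How it is judged:
By the outcome, as a careful person would: the job done as asked, in the order asked, and still so for the second after the job is handed in, with the robot touching nothing.
It also fails if it takes over 96 s, if anything falls off the work surface, if the arm or the gripper's body presses on something with over 40 N, if the wrist force passes 120 N, or if a joint passes its speed limit or range.

## Working session

There is one attempt and no reset: what is moved stays moved. The work goes in short steps, Python scripts to look and compute and a tool call to move; the robot and the scene stay as the last step left them, time stands still between calls to the robot, and variables do not carry over. Pictures are saved under pics/ and viewed, and the job is handed in when it is done.

Besides the shell and the picture viewer there is one more tool, called after "Call:" by a JSON object that holds its "name" and its "arguments". step_arm: Moves the arm, as the interface text tells. Its arguments: {"type":"object","properties":{"targets":{"type":"array"},"grip_force":{"type":"number"}},"required":["targets"]}

```bash
ls; mkdir -p pics
python3 - <<'E'
from plant import telemetry, optics
import cv2
print(telemetry.state())
for n in("side","top","wrist"):
    print(n,optics.camera_info(n)); cv2.imwrite(f"pics/{n}0.png",optics.snapshot(n))
E
```

```text
pics
{'clock': 0.0, 'qpos': array([-8.81082404e+01,  1.48586342e+01,  8.80080229e+01, -2.31106092e-03,
        7.72337595e+01, -1.16203993e+01]), 'qvel': array([ 0.05344431, -0.00839566, -0.00229868, -0.06394721,  0.04558205,
        0.00814143]), 'joint_torque': array([-2.66865631e-03, -4.37315905e+01, -2.84007293e+01,  7.16936379e-02,
        4.11612180e-02, -1.33738545e-04]), 'tool_pos': array([ 128.50990881, -534.57169436,  403.94467829]), 'ee_rot': array([-1.79901188e+02, -1.80197149e-02,  1.35126560e+01]), 'ft_force': array([ 1.15012751, -0.31695871,  0.0985735 ]), 'moment': array([-0.02607675, -0.00090375, -0.04680932]), 'gripper_width': 92.97793493200733}
side {'camera_matrix': array([[449.2490429 ,   0.        , 276.696005  ],
       [  0.        , 449.2490429 , 207.87544029],
       [  0.        ,   0.        ,   1.        ]]), 'eye': array([245.39281005, 892.36781519, 773.24590746]), 'rotation': array([  53.3535173 ,   -0.33796288, -163.56624245])}
top {'camera_matrix': array([[423.55714562,   0.        , 269.23627798],
       [  0.        , 423.55714562, 206.47801519],
       [  0.        ,   0.        ,   1.        ]]), 'eye': array([ 459.4920326 ,  -71.80124764, 1058.90765409]), 'rotation': array([  5.06717435,   0.62847553, -89.20643436])}
wrist {'camera_matrix': array([[365.04577363,   0.        , 280.8149629 ],
       [  0.        , 365.04577363, 206.04002982],
       [  0.        ,   0.        ,   1.        ]]), 'mount': array([[ 1.14389636e-03,  9.57497643e-01,  2.88438823e-01,
         7.98454287e+01],
       [ 9.99999325e-01, -1.15424811e-03, -1.34190490e-04,
        -6.99257372e-01],
       [ 2.04442887e-04,  2.88438781e-01, -9.57498317e-01,
         2.05718693e+01],
       [ 0.00000000e+00,  0.00000000e+00,  0.00000000e+00,
         1.00000000e+00]])}
```

View pics/top0.png

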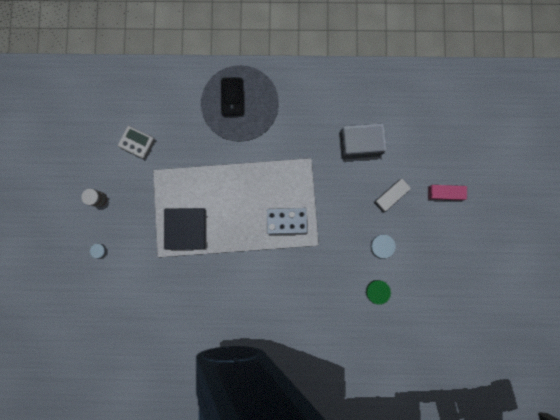

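View pics/side0.png

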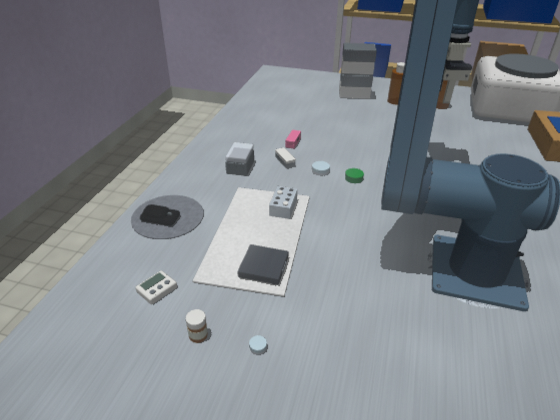

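View pics/wrist0.png

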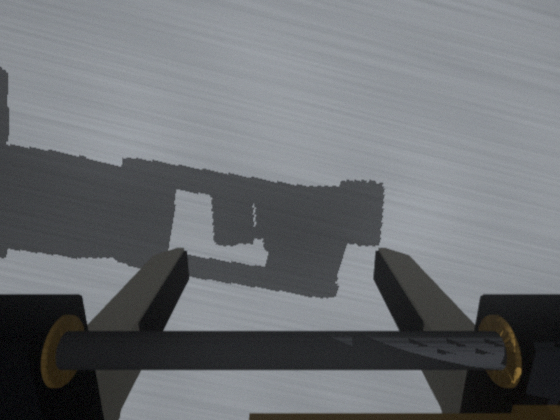

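The top view shows:
- warm plate at px (185,229) and tube block at (287,221)
- large dish at (383,246), with the green decoy at (378,292)
- small dish at (97,251) and jar at (92,197)
- slide box at (393,194), with the pink decoy at (448,192)

Next I'll measure these.

```bash
cat > h.py <<'E'
import numpy as np, cv2
from scipy.spatial.transform import Rotation as R
from plant import telemetry, optics
def cam(n,st=None):
    c=optics.camera_info(n); K=c["camera_matrix"]
    if n=="wrist":
        M=c["mount"]; Rt=R.from_euler('xyz',st["ee_rot"],degrees=True).as_matrix()
        return K,Rt@M[:3,3]+st["tool_pos"],Rt@M[:3,:3]
    return K,c["eye"],R.from_euler('xyz',c["rotation"],degrees=True).as_matrix()
def ray(cm,uv,z):
    K,e,Rm=cm; uv=np.atleast_2d(uv).astype(float)
    d=np.c_[(uv[:,0]-K[0,2])/K[0,0],-(uv[:,1]-K[1,2])/K[1,1],-np.ones(len(uv))]@Rm.T
    return e+d*((z-e[2])/d[:,2])[:,None]
def proj(cm,P):
    K,e,Rm=cm; p=(np.atleast_2d(P)-e)@Rm
    return np.c_[K[0,0]*p[:,0]/-p[:,2]+K[0,2],K[1,1]*-p[:,1]/-p[:,2]+K[1,2]]
def snap(n,fn=None):
    st=telemetry.state(); im=optics.snapshot(n)
    if fn: cv2.imwrite("pics/"+fn,im)
    return cam(n,st),im,st
E
python3 - <<'E'
from h import *
im=cv2.imread("pics/top0.png"); cm=cam("top")
for n,(u,v) in dict(plate=(185,229),block=(287,221),large=(383,246),small=(97,251),jar=(90,197),box=(393,194),bench=(330,300),board=(230,190),tip=(363,140)).items(): print(n,im[v,u],cv2.cvtColor(im[v:v+1,u:u+1],cv2.COLOR_BGR2HSV)[0,0],ray(cm,(u,v),20).round())
a=cv2.resize(im[140:270,60:330],None,fx=2.9,fy=2.9,interpolation=cv2.INTER_CUBIC);cv2.imwrite("pics/a.png",a)
a=cv2.resize(im[110:320,300:480],None,fx=2.8,fy=2.8,interpolation=cv2.INTER_CUBIC);cv2.imwrite("pics/b.png",a)
E
```

```text
plate [52 46 45] [116  34  52] [[493. 147.  20.]]
block [150 139 126] [104  41 150] [[ 516. -103.   20.]]
large [161 147 128] [103  52 161] [[ 458. -338.   20.]]
small [151 137 119] [103  54 151] [[436. 361.  20.]]
jar [154 151 149] [108   8 154] [[569. 386.  20.]]
box [156 151 149] [111  11 156] [[ 586. -363.   20.]]
bench [115 104  97] [108  40 115] [[ 327. -209.   20.]]
board [159 155 151] [105  13 159] [[591.  38.  20.]]
tip [126 118 110] [105  32 126] [[ 721. -290.   20.]]
```

View pics/a.png

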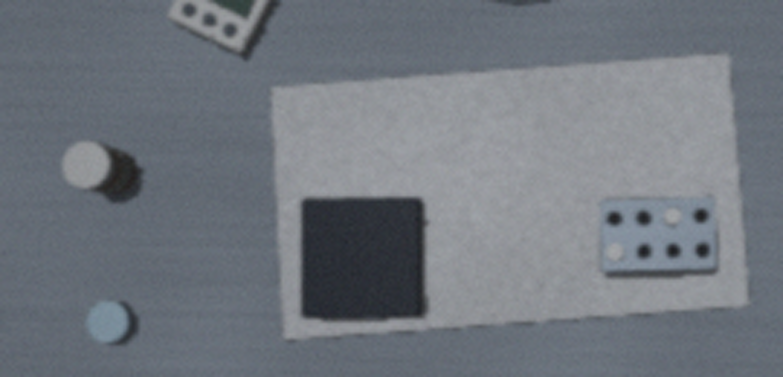

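View pics/b.png

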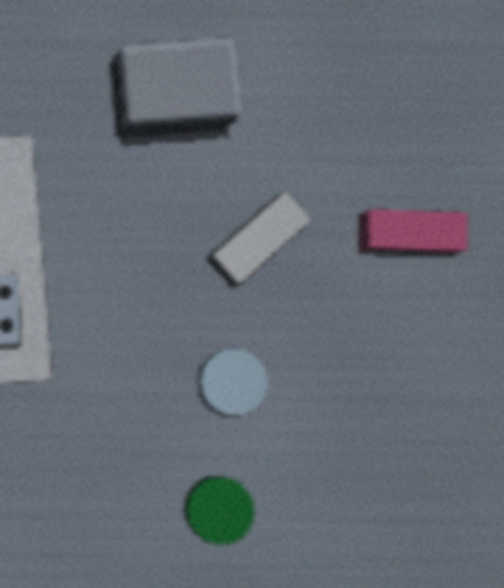

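The crops show clean outlines for every part. I'll measure them with masks, casting rays onto the plane of each top face.

```bash
cat > meas.py <<'E'
from h import *
def comp(mask,seed,lab=None):
    n,l,s,c=cv2.connectedComponentsWithStats(mask.astype(np.uint8))
    k=l[seed[1],seed[0]]; assert k,seed
    return (l==k)
def hull(m):
    c=max(cv2.findContours(m.astype(np.uint8),cv2.RETR_EXTERNAL,cv2.CHAIN_APPROX_NONE)[0],key=cv2.contourArea)
    return cv2.convexHull(c)[:,0,:].astype(float)
def rect(P):
    (c,s,a)=cv2.minAreaRect(P[:,:2].astype(np.float32)); return np.round(c,1),np.round(s,1),round(a,1)
def rectlong(P):
    c,s,a=rect(P); b=cv2.boxPoints((tuple(map(float,c)),tuple(map(float,s)),float(a)))
    e=[b[1]-b[0],b[2]-b[1]]; e=max(e,key=np.linalg.norm); return c,s,round(np.degrees(np.arctan2(e[1],e[0])),1)
E
python3 - <<'E'
from meas import *
im=cv2.imread("pics/top0.png"); im=cv2.GaussianBlur(im,(3,3),0); cm=cam("top")
hsv=cv2.cvtColor(im,cv2.COLOR_BGR2HSV).astype(int); S=hsv[...,1];V=hsv[...,2]; H=hsv[...,0]
b=(V>135)&(S<35)
P=ray(cm,hull(comp(b,(230,180))),8); print("board",rectlong(P))
P=ray(cm,hull(comp(V<80,(185,229))),33); print("plate",rectlong(P))
P=ray(cm,hull(comp(b,(393,194))),30); print("box",rectlong(P))
P=ray(cm,hull(comp(b,(90,197))),60); print("jar",cv2.minEnclosingCircle(P[:,:2].astype(np.float32)),P.mean(0))
for n,s,z in(("large",(383,246),22),("small",(97,251),18)):
    m=comp((V>130)&(S>42),s); P=ray(cm,hull(m),z); vu=np.argwhere(m)[:,::-1]
    print(n,cv2.minEnclosingCircle(P[:,:2].astype(np.float32)),ray(cm,vu.mean(0),z))
m=comp((V>125)&(S>30)&(V<175),(287,221)); P=ray(cm,hull(m),48); print("block",rectlong(P))
# holes
m=(V<85); n,l,s,c=cv2.connectedComponentsWithStats(m.astype(np.uint8))
for i in range(1,n):
    if 265<c[i,0]<310 and 205<c[i,1]<238: print(s[i,4],c[i].round(1),ray(cm,c[i],48).round(1))
E
```

```text
board (array([550.6,  26.8]), array([218.1, 398.1]), np.float32(-85.0))
plate (array([493. , 143.7]), array([ 97. , 102.1]), np.float32(-89.3))
box (array([ 584.8, -362.1]), array([30. , 82.8]), np.float32(-48.6))
jar ((566.9132690429688, 371.3955993652344), 18.08077049255371) [567.9484983  370.30199164  60.        ]
large ((459.2451171875, -339.1883544921875), 28.885900497436523) [[ 458.89420908 -339.03283602   22.        ]]
small ((437.648681640625, 364.7994079589844), 17.284330368041992) [[437.86563925 364.83630786  18.        ]]
block (array([ 516.1, -101.2]), array([57.4, 93.4]), np.float32(-87.6))
12 [281.5 214.5] [[530.1 -89.1  48. ]]
10 [301.2 214. ] [[ 531.9 -136.1   48. ]]
11 [271.4 214.9] [[528.8 -64.8  48. ]]
10 [281.5 226.2] [[502.1 -89.4  48. ]]
10 [291.8 226. ] [[ 502.9 -113.9   48. ]]
11 [301.8 225.8] [[ 503.7 -137.8   48. ]]
2 [284.5 234. ] [[483.6 -96.7  48. ]]
6 [290.5 234. ] [[ 483.8 -111.    48. ]]
```

The measurements agree: the block lies where the board frame predicts it, so I trust the frame. Board yaw is about 5° and block yaw about 2.3°. Working in rounded mm, I'll turn to yaw 0 (tool x = X, y = −Y, z = −Z) and go above the large dish.

Call:
{"name": "step_arm", "arguments": {"targets": [[0, 0, 0, 0, 0, 0.118, 1], [0, 0, 0, 0, 0, 0.118, 1], [41, -24, 6, 0, 0, 0, 1], [41, -24, 6, 0, 0, 0, 1], [41, -24, 6, 0, 0, 0, 1], [41, -24, 6, 0, 0, 0, 1], [41, -24, 6, 0, 0, 0, 1], [41, -24, 6, 0, 0, 0, 1], [41, -24, 6, 0, 0, 0, 1], [41, -24, 6, 0, 0, 0, 1], [0, 0, 0, 0, 0, 0, 1]], "grip_force": 12}}

```text
clock: 1.52
tool_pos: [467.1, -339.9, 351.4]
ee_rot: [-179.7, 0.1, -0.7]
ft_force: [-0.3, 0.3, 1.2]
gripper_width: 92.7
```

Run:
```python
from meas import *
cm,im,st=snap("wrist","w1.png"); print(st["clock"],st["tool_pos"],st["ee_rot"],st["qpos"])
print(proj(cm,[459,-339,22]))
```

```text
1.525 [ 467.13976233 -339.89267199  351.35037342] [-1.79662059e+02  1.36644419e-01 -6.79596348e-01] [-47.13982282  20.01694958  88.40636074   0.1406907   71.91584109
  43.49610835]
[[282.65989996 199.52582507]]
```

View pics/w1.png

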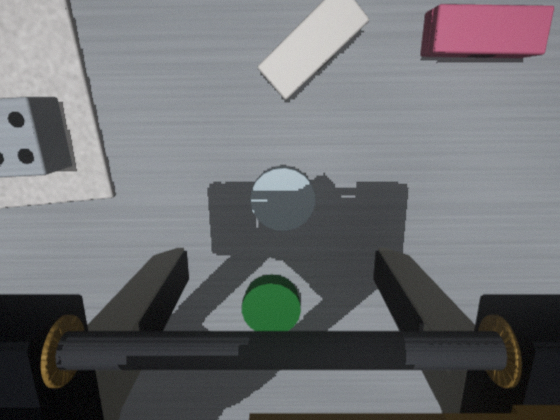

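The wrist view shows the dish at (283,198), within about 1 px of the prediction. I'll descend and grip it.

Call:
{"name": "step_arm", "arguments": {"targets": [[-7, 0, 30, -0.006, 0, -0.012, 1], [0, 0, 45, 0, 0, 0, 1], [0, 0, 45, 0, 0, 0, 1], [0, 0, 30, 0, 0, 0, 1], [0, 0, 10, 0, 0, 0, 1], [0, 0, 0, 0, 0, 0, 1]]}}

```text
clock: 2.33
tool_pos: [453.7, -346.5, 190.0]
ee_rot: [179.7, 0.1, -0.4]
ft_force: [0.6, 0.6, 0.3]
gripper_width: 92.8
```

Call:
{"name": "step_arm", "arguments": {"targets": [[6, -7, 0, 0.004, 0, -0.005, 1], [0, 0, 0, 0, 0, 0, 1], [0, 0, 0, 0, 0, 0, 1]]}}

```text
clock: 2.7
tool_pos: [460.9, -340.3, 193.5]
ee_rot: [179.6, -0.1, -0.1]
ft_force: [0.1, -0.5, -0.5]
gripper_width: 92.8
```

Run:
```python
from meas import *
cm,im,st=snap("wrist","w2.png"); print(st["clock"],st["tool_pos"],st["ee_rot"])
print(proj(cm,[459.5,-339.5,22]))
```

```text
2.7 [ 460.9114299  -340.32512229  193.47838127] [ 1.79641324e+02 -1.14738194e-01 -6.90076061e-02]
[[277.6738392  280.92462966]]
```

View pics/w2.png

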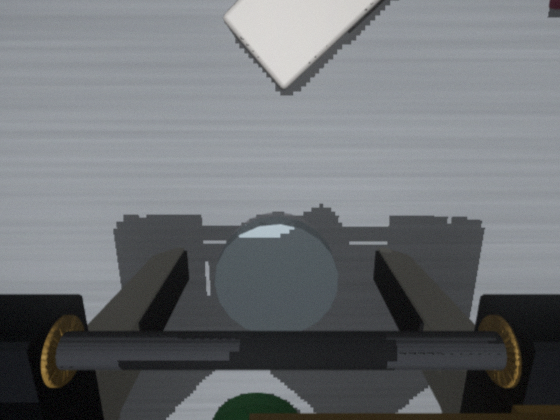

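The dish is centred between the fingers at px (276,278). I'll lower 4 mm and close.

Call:
{"name": "step_arm", "arguments": {"targets": [[0, 0, 4, 0.005, 0, 0, 1], [0, 0, 0, 0, 0, 0, -1], [0, 0, 0, 0, 0, 0, -1], [0, 0, 0, 0, 0, 0, -1], [0, 0, 0, 0, 0, 0, -1], [0, 0, 0, 0, 0, 0, -1]], "grip_force": 12}}

```text
clock: 3.5
tool_pos: [461.0, -340.3, 189.5]
ee_rot: [179.9, -0.1, -0.1]
ft_force: [-0.5, -0.2, 0.6]
gripper_width: 57.5
```

Call:
{"name": "step_arm", "arguments": {"targets": [[0, 0, -20, 0, 0, 0, -1], [0, 0, -45, 0, 0, 0, -1], [0, -20, -45, 0, 0, 0, -1], [4, -50, 0, 0, 0, 0, -1], [4, -50, 0, 0, 0, 0, -1], [4, -50, 0, 0, 0, 0, -1], [4, -50, 0, 0, 0, 0, -1], [4, -50, 0, 0, 0, 0, -1], [4, -50, 0, 0, 0, 0, -1], [4, -50, 0, 0, 0, 0, -1], [4, -50, 0, 0, 0, 0, -1], [2, -30, 0, 0, 0, 0, -1]]}}

```text
clock: 5.0
tool_pos: [496.7, 120.3, 303.2]
ee_rot: [179.9, -0.4, -0.4]
ft_force: [0.5, -1.5, 0.4]
gripper_width: 57.9
```

Run:
```python
from meas import *
cm,im,st=snap("wrist","w3.png"); print(st["clock"],st["tool_pos"],st["ee_rot"],st["gripper_width"])
```

```text
5.0 [496.7321619  120.3048873  303.15453426] [179.89050921  -0.39432161  -0.43721645] 57.91484162311351
```

View pics/w3.png

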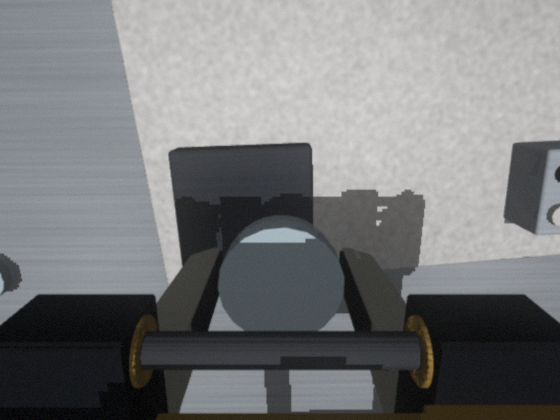

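Run:
```python
from meas import *
im=cv2.imread("pics/w3.png")
cv2.imwrite("pics/w3z.png",cv2.convertScaleAbs(cv2.resize(im[120:340,150:340],None,fx=2.7,fy=2.7,interpolation=cv2.INTER_CUBIC),alpha=1.8))
from h import R
K,e,Rm=None,None,None
st=dict(tool_pos=np.array([496.73,120.30,303.15]),ee_rot=np.array([179.8905,-.3943,-.4372]))
cm=cam("wrist",st)
a=np.radians(5);c=np.array([494.9,147.4])
for z in(8,33):
  for sx,sy in((50,50),(50,-50),(-50,50)):
    p=c+np.array([np.cos(a)*sx-np.sin(a)*sy,np.sin(a)*sx+np.cos(a)*sy]); q=proj(cm,[*p,z])[0]; print(z,sx,sy,q.round(1),((q-[150,120])*2.7).round())
```

```text
8 50 50 [172.1 149.8] [60. 80.]
8 50 -50 [304.9 137.1] [418.  46.]
8 -50 50 [193.5 270.3] [118. 406.]
33 50 50 [161.8 154.7] [32. 94.]
33 50 -50 [307.3 140.8] [425.  56.]
33 -50 50 [186.1 285.1] [ 97. 446.]
```

View pics/w3z.png

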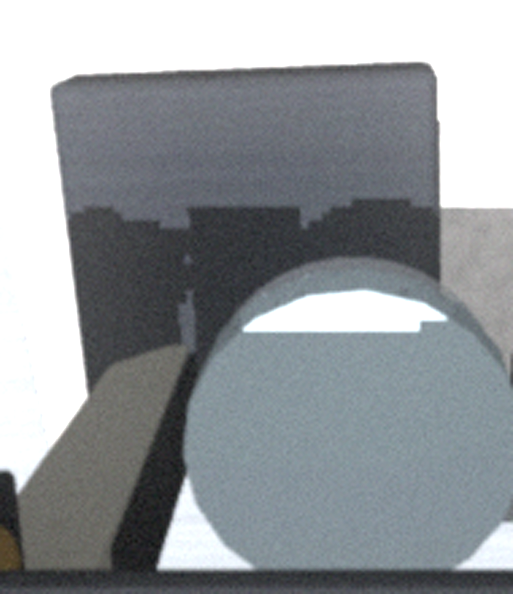

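Run:
```python
from meas import *
st=dict(tool_pos=np.array([496.73,120.30,303.15]),ee_rot=np.array([179.8905,-.3943,-.4372]))
cm=cam("wrist",st)
q=np.array([[52,88],[437,75],[88,395]])/2.7+[150,120]
P=ray(cm,q,33)[:,:2];print(P); d=P[0]-P[1]; yaw=np.degrees(np.arctan2(-d[0],d[1])); print(np.linalg.norm(d),yaw)
a=np.radians(yaw); print("centre",(P[0]+P[1])/2-50*np.array([np.cos(a),np.sin(a)]))
im=cv2.imread("pics/top0.png"); cv2.imwrite("pics/pz.png",cv2.convertScaleAbs(cv2.resize(im[195:265,150:220],None,fx=8,fy=8,interpolation=cv2.INTER_CUBIC),alpha=2))
ct=cam("top")
a=np.radians(1.2)
for c in([494.9,147.4],):
  print([((proj(ct,[c[0]+np.cos(a)*sx-np.sin(a)*sy,c[1]+np.sin(a)*sx+np.cos(a)*sy,33])[0]-[150,195])*8).round() for sx,sy in((50,50),(50,-50),(-50,-50),(-50,50))])
```

```text
[[541.72867468 196.31401447]
 [544.35517821  98.77186132]
 [456.47048906 194.20990209]]
97.57750848377978 1.542422503903919
centre [493.06004299 146.19708291]
[array([108., 102.]), array([436.,  99.]), array([433., 430.]), array([103., 432.])]
```

View pics/pz.png

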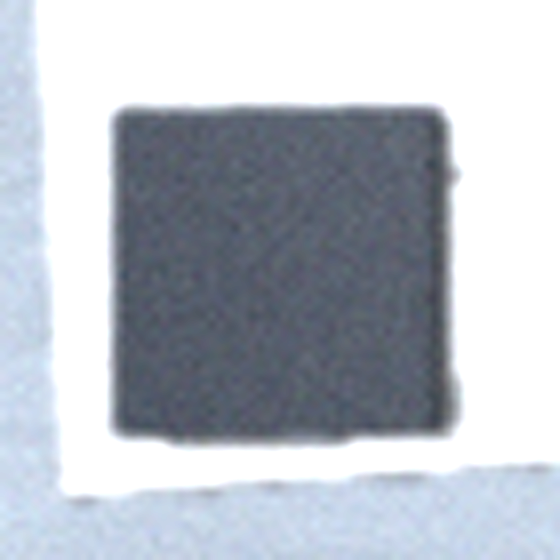

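Run:
```python
from meas import *
st=dict(tool_pos=np.array([496.73,120.30,303.15]),ee_rot=np.array([179.8905,-.3943,-.4372]))
cm=cam("wrist",st); z=303.15-167.5
for dx in(-2,0,2):
  t=np.linspace(0,2*np.pi,73); q=proj(cm,np.c_[496.73+dx+29*np.cos(t),120.3+29*np.sin(t),0*t+z]); print(dx,q.min(0),q.max(0)); 
b=proj(cm,np.c_[496.73+29*np.cos(t),120.3+29*np.sin(t),0*t+z-22]); print(b.min(0))
```

```text
-2 [216.72590905 227.32306398] [345.4446766  342.89895469]
0 [216.47557835 222.90510986] [345.63792731 339.27898003]
2 [216.22351311 218.45507091] [345.83277876 335.63522043]
[223.76973545 208.09826028]
```

Plate centre is about (493.5, 145.8), and the held dish sits about 2 mm behind the grasp point in x. I'll move over the plate and lower.

Call:
{"name": "step_arm", "arguments": {"targets": [[0, -25, 0, 0, 0.006, -0.007, -1], [0, 0, 0, 0, 0, 0, -1], [0, 0, 30, 0, 0, 0, -1], [0, 0, 25, 0, 0, 0, -1], [0, 0, 10, 0, 0, 0, -1], [0, 0, 0, 0, 0, 0, -1]]}}

```text
clock: 5.8
tool_pos: [498.1, 146.1, 237.3]
ee_rot: [179.9, -0.8, 0.1]
ft_force: [-0.3, -0.2, -0.1]
gripper_width: 57.8
```

Call:
{"name": "step_arm", "arguments": {"targets": [[-2.5, 0, 6, 0, -0.013, 0, -1], [0, 0, 5, 0, 0, 0, -1], [0, 0, 0, 0, 0, 0, -1]]}}

```text
clock: 6.18
tool_pos: [496.4, 145.5, 227.4]
ee_rot: [179.9, -0.2, 0.1]
ft_force: [-0.4, -0.7, -0.4]
gripper_width: 57.5
```

Run:
```python
from meas import *
cm,im,st=snap("wrist","w4.png"); print(st["clock"],st["tool_pos"],st["ee_rot"],st["gripper_width"],st["ft_force"])
```

```text
6.175 [496.36941739 145.53514958 227.36785712] [ 1.79888691e+02 -2.18732334e-01  8.19686932e-02] 57.47484628263216 [-0.39842622 -0.68125213 -0.40685398]
```

View pics/w4.png

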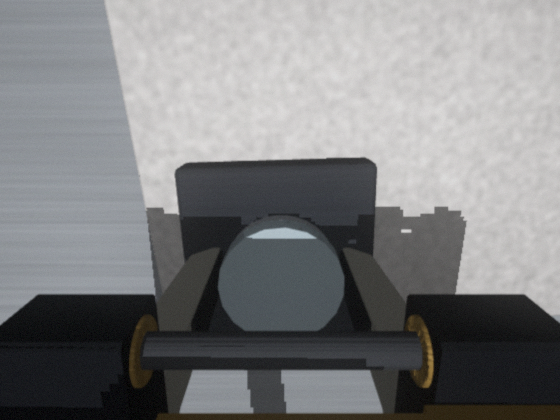

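Run:
```python
from meas import *
st=dict(tool_pos=np.array([496.37,145.53,227.37]),ee_rot=np.array([179.889,-.219,.082]))
cm=cam("wrist",st)
im=cv2.imread("pics/w4.png")
cv2.imwrite("pics/w4z.png",cv2.convertScaleAbs(cv2.resize(im[150:345,160:390],None,fx=3,fy=3,interpolation=cv2.INTER_CUBIC),alpha=2.5))
P=ray(cm,[[178,169],[376,164]],33); print(P, np.linalg.norm(P[0]-P[1]))
t=np.linspace(0,2*np.pi,73); z=227.37-167.5
for dx in(-4,-2,0):
  c=[496.37+186*np.sin(np.radians(.2))*0.9+dx,145.5]
  f=lambda z:((proj(cm,np.c_[c[0]+29*np.cos(t),c[1]+29*np.sin(t),0*t+z])-[160,150])*3).min(0).round(); print(dx,c,f(z),f(z-22))
```

```text
[[542.96739371 195.36904008  33.        ]
 [545.6196493   99.92657492  33.        ]] 95.47930987578796
-4 [np.float64(492.95433504690845), 145.5] [171. 238.] [192. 191.]
-2 [np.float64(494.95433504690845), 145.5] [170. 225.] [192. 179.]
0 [np.float64(496.95433504690845), 145.5] [169. 212.] [191. 168.]
```

View pics/w4z.png

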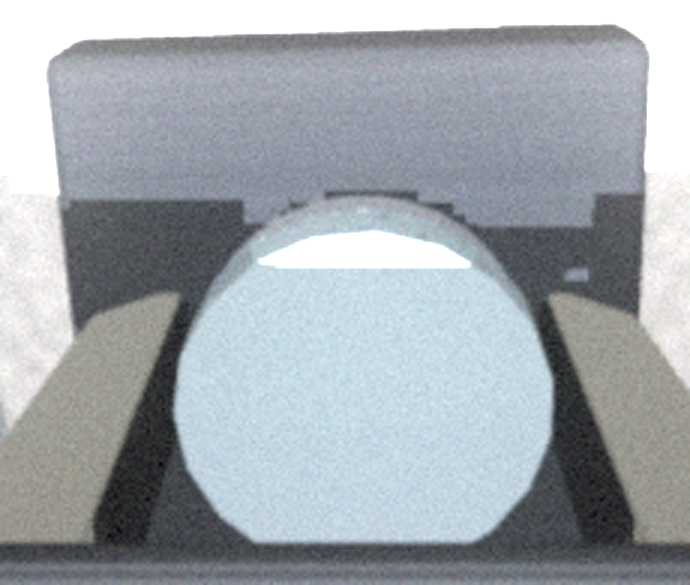

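Plate centre is about (493.4, 146.2) and the held dish is at about (494.1, 145.6). I'll make a small correction and set it down.

Call:
{"name": "step_arm", "arguments": {"targets": [[-1, 0, 2.5, 0, -0.003, 0, -1], [0, 0, 2, 0, 0, 0, -1], [0, 0, 0.5, 0, 0, 0, -1], [0, 0, 0, 0, 0, 0, -1]]}}

```text
clock: 6.72
tool_pos: [495.5, 145.8, 222.7]
ee_rot: [179.9, -0.1, 0.1]
ft_force: [-0.3, -0.8, -1.1]
gripper_width: 57.8
```

Call:
{"name": "step_arm", "arguments": {"targets": [[0, 0, 0.7, 0, 0, 0, -1], [0, 0, 0, 0, 0, 0, -1], [0, 0, 0, 0, 0, 0, 0.7], [0, 0, 0, 0, 0, 0, 0.7], [0, 0, 0, 0, 0, 0, 0.7], [0, 0, -40, 0, 0, 0, 0.7], [0, 0, -40, 0, 0, 0, 0.7], [0, 0, -40, 0, 0, 0, 0.7], [0, 0, 0, 0, 0, 0, 1]]}}

```text
clock: 7.85
tool_pos: [495.4, 145.9, 345.2]
ee_rot: [179.9, -0.0, 0.1]
ft_force: [-0.0, 0.2, 0.2]
gripper_width: 85.1
```

Run:
```python
from meas import *
cm,im,st=snap("wrist","w5.png"); print(st["clock"],st["tool_pos"],st["ee_rot"],st["gripper_width"],st["ft_force"])
cv2.imwrite("pics/w5z.png",cv2.convertScaleAbs(im,alpha=2))
P=ray(cm,[[216,0]],33)
print(proj(cm,[493.4,146.2,55]),proj(cm,[[493.4,175.2,55],[493.4,117.2,55],[522.4,146.2,55],[464.4,146.2,55]]),proj(cm,[[493.4,196,33],[493.4,96,33],[543.4,146.2,33],[443.4,146.2,33]]))
```

```text
7.85 [495.39911936 145.94740533 345.17928096] [ 1.79891262e+02 -4.02421431e-02  9.91427281e-02] 85.14270163883825 [-0.0020139   0.18930824  0.16402876]
[[280.39828743 206.87864124]] [[242.81860133 206.79281068]
 [317.95970021 206.96443007]
 [280.49678725 169.82516027]
 [280.30545525 241.80007828]] [[220.33229204 199.04745581]
 [340.87232627 199.32876539]
 [280.54504645 138.24627677]
 [280.23897974 254.59988706]]
```

View pics/w5z.png

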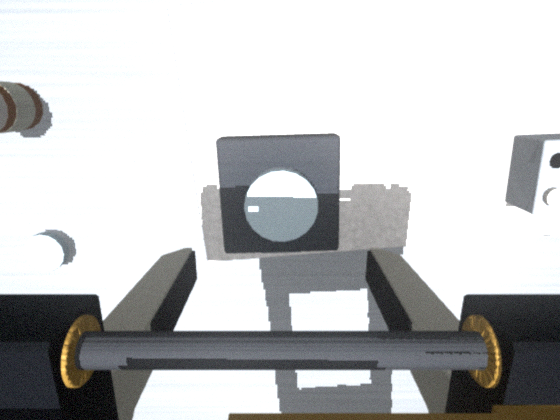

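Run:
```python
from meas import *
st=dict(tool_pos=np.array([495.40,145.95,345.18]),ee_rot=np.array([179.891,-.04,.099]))
cm=cam("wrist",st); im=cv2.imread("pics/w5.png"); 
a=cv2.convertScaleAbs(cv2.resize(im[125:265,205:355],None,fx=4,fy=4,interpolation=cv2.INTER_CUBIC),alpha=2.5)
def poly(P):
    q=((proj(cm,P)-[205,125])*4+1.5).astype(int); cv2.polylines(a,[q],True,(0,0,255),1)
t=np.linspace(0,2*np.pi,60); poly(np.c_[493.4+29*np.cos(t),146.2+29*np.sin(t),0*t+55])
y=np.radians(1.6); c=np.array([[50,50],[50,-50],[-50,-50],[-50,50]])@np.array([[np.cos(y),np.sin(y)],[-np.sin(y),np.cos(y)]])+[493.4,146.2]
poly(np.c_[c,[33]*4]); cv2.imwrite("pics/w5o.png",a)
```

```text
(no output)
```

View pics/w5o.png

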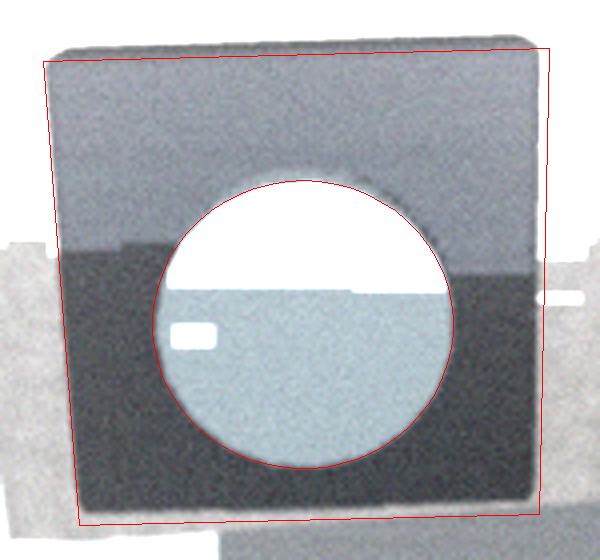

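The large dish is on the plate at (493.4, 146.2), within about 1.5 mm of the plate's centre. Next is the small dish.

Call:
{"name": "step_arm", "arguments": {"targets": [[-11, -40, 5, 0, 0, 0, 1], [-11, -44, 5, 0, 0, 0, 1], [-11, -44, 5, 0, 0, 0, 1], [-11, -44, 5, 0, 0, 0, 1], [-11, -40, 5, 0, 0, 0, 1], [-2, -6, 0, 0, 0, 0, 1], [0, 0, 0, 0, 0, 0, 1], [0, 0, 0, 0, 0, 0, 1]]}}

```text
clock: 8.9
tool_pos: [433.8, 366.6, 305.6]
ee_rot: [179.4, 1.1, -0.1]
ft_force: [1.1, -0.2, -0.0]
gripper_width: 93.2
```

Run:
```python
from meas import *
cm,im,st=snap("wrist","w6.png"); print(st["clock"],st["tool_pos"],st["ee_rot"],st["qvel"].round(2))
t=np.linspace(0,2*np.pi,60); a=im.copy(); q=proj(cm,np.c_[437.8+18*np.cos(t),364.8+18*np.sin(t),0*t+18]); cv2.polylines(a,[q.round().astype(int)],True,(0,0,255),1)
cv2.imwrite("pics/w6o.png",a)
```

```text
8.9 [433.77350012 366.61238439 305.55302693] [ 1.79361627e+02  1.09183188e+00 -1.19200632e-01] [-0.37  0.16  0.35 -0.31 -0.06 -0.18]
```

View pics/w6o.png

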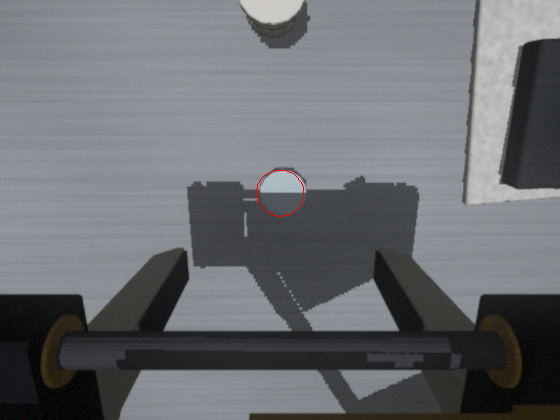

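Call:
{"name": "step_arm", "arguments": {"targets": [[4, 2, 0, 0.01, 0.018, 0, 1], [0, 0, 30, 0, 0, 0, 1], [0, 0, 40, 0, 0, 0, 1], [0, 0, 30, 0, 0, 0, 1], [0, 0, 0, 0, 0, 0, 1], [0, 0, 0, 0, 0, 0, 1]]}}

```text
clock: 9.7
tool_pos: [443.3, 360.4, 207.2]
ee_rot: [-179.8, -0.6, -0.5]
ft_force: [0.0, -0.1, 0.2]
gripper_width: 93.6
```

Call:
{"name": "step_arm", "arguments": {"targets": [[-5, -4, 6, -0.003, -0.009, -0.007, 1], [0, 0, 6, 0, 0, 0, 1], [0, 0, 0, 0, 0, 0, 1], [0, 0, 0, 0, 0, 0, 1]]}}

```text
clock: 10.2
tool_pos: [439.1, 365.3, 197.7]
ee_rot: [-179.8, -0.4, -0.1]
ft_force: [0.1, 0.8, 0.1]
gripper_width: 92.9
```

Call:
{"name": "step_arm", "arguments": {"targets": [[-1, 0, 5, -0.003, -0.006, 0, 1], [0, 0, 3, 0, 0, 0, 1], [0, 0, 0, 0, 0, 0, 1], [0, 0, 0, 0, 0, 0, 1]]}}

```text
clock: 10.7
tool_pos: [438.1, 365.4, 189.2]
ee_rot: [-180.0, -0.0, -0.1]
ft_force: [-0.3, 0.4, 0.3]
gripper_width: 92.9
```

Run:
```python
from meas import *
cm,im,st=snap("wrist"); print(st["clock"],st["tool_pos"],st["ee_rot"],st["qvel"].round(2))
t=np.linspace(0,2*np.pi,60); a=im.copy(); q=proj(cm,np.c_[st["tool_pos"][0]+18*np.cos(t),st["tool_pos"][1]+18*np.sin(t),0*t+18]); cv2.polylines(a,[q.round().astype(int)],True,(0,0,255),1)
cv2.imwrite("pics/w7o.png",cv2.resize(a[180:360,180:380],None,fx=3,fy=3))
```

```text
10.7 [438.13686342 365.39931638 189.16449038] [-1.79962692e+02 -1.63325496e-02 -9.91742579e-02] [ 0.03  0.1   0.1   0.01 -0.07  0.  ]
```

View pics/w7o.png

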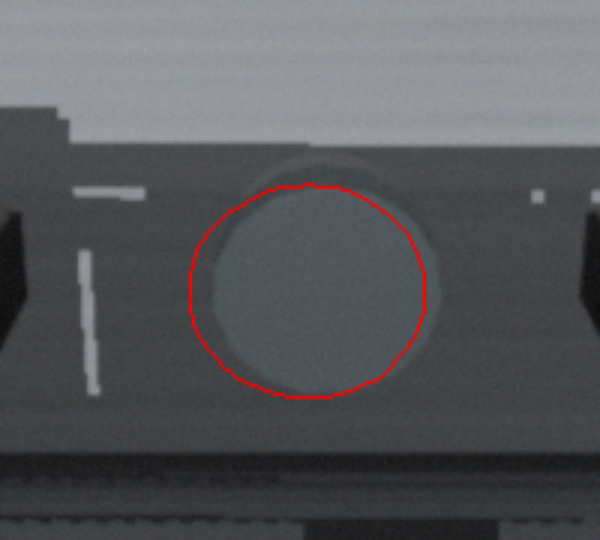

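The dish sits about 2 mm toward −y of the tool and is aligned in x. I'll centre on it and grip.

Call:
{"name": "step_arm", "arguments": {"targets": [[0, 2, 0, 0, 0, 0, 1], [0, 0, 0, 0, 0, 0, -1], [0, 0, 0, 0, 0, 0, -1], [0, 0, 0, 0, 0, 0, -1], [0, 0, 0, 0, 0, 0, -1], [0, 0, 0, 0, 0, 0, -1], [0, 0, 0, 0, 0, 0, -1], [0, 0, 0, 0, 0, 0, -1]], "grip_force": 10}}

```text
clock: 11.75
tool_pos: [438.3, 363.2, 189.5]
ee_rot: [-179.9, -0.0, -0.1]
ft_force: [-0.3, 0.0, 0.9]
gripper_width: 35.5
```

Call:
{"name": "step_arm", "arguments": {"targets": [[0, 0, -20, 0, 0, 0, -1], [0, 0, -45, 0, 0, 0, -1], [3, 20, -45, 0, 0, 0, -1], [12, 45, 0, 0, 0, 0, -1], [12, 45, 0, 0, 0, 0, -1], [12, 45, 0, 0, 0, 0, -1], [12, 45, 0, 0, 0, 0, -1], [4, 16, 0, 0, 0, 0, -1], [0, 0, 0, 0, 0, 0, -1], [0, 0, 0, 0, 0, 0, -1]]}}

```text
clock: 13.0
tool_pos: [494.0, 142.9, 303.2]
ee_rot: [-179.9, -0.1, 0.0]
ft_force: [0.0, 0.1, 0.0]
gripper_width: 35.8
```

Call:
{"name": "step_arm", "arguments": {"targets": [[0, -3, 20, 0, 0, 0, -1], [0, 0, 22, 0, 0, 0, -1], [0, 0, 5, 0, 0, 0, -1], [0, 0, 0, 0, 0, 0, -1]]}}

```text
clock: 13.5
tool_pos: [493.1, 151.3, 255.7]
ee_rot: [-179.9, -0.2, 0.4]
ft_force: [0.2, 0.2, -0.1]
gripper_width: 35.6
```

```bash
cat > ov.py <<'E'
from meas import *
import sys
def ov(fn,circs=[],polys=[],crop=None,f=3,alpha=1.5):
    cm,im,st=snap("wrist",fn.replace(".png","_r.png")); print(st["clock"],st["tool_pos"].round(2),st["ee_rot"].round(2),st["gripper_width"].round(1),st["ft_force"].round(1))
    x0,y0,x1,y1=crop or (0,0,560,420)
    if not crop: f=1
    a=cv2.convertScaleAbs(cv2.resize(im[y0:y1,x0:x1],None,fx=f,fy=f,interpolation=cv2.INTER_CUBIC),alpha=alpha)
    t=np.linspace(0,2*np.pi,72)
    def d(P,col): cv2.polylines(a,[((proj(cm,P)-[x0,y0])*f+(f-1)/2).round().astype(int)],True,col,1)
    for (c,r,z,rel,col) in circs:
        o=tip(st,st["tool_pos"][2]+z)+np.r_[c,0] if rel else np.r_[c,z]
        d(np.c_[o[0]+r*np.cos(t),o[1]+r*np.sin(t),0*t+o[2]],col)
    for P,col in polys: d(np.array(P,float),col)
    cv2.imwrite("pics/"+fn,a); return cm,im,st
def tip(st,z):
    Rt=R.from_euler('xyz',st["ee_rot"],degrees=True).as_matrix(); return st["tool_pos"]+Rt[:,2]*((z-st["tool_pos"][2])/Rt[2,2])
E
python3 - <<'E'
from ov import *
# held small dish top at TCP-171.5
ov("w8.png",[((493.4,146.2),29,55,False,(0,0,255)),((0,0),18,-171.5,True,(0,255,0))],crop=(190,150,370,350))
E
```

```text
Traceback (most recent call last):
  File "ov.py", line 4, in ov
    cm,im,st=snap("wrist",fn.replace(".png","_r.png")); print(st["clock"],st["tool_pos"].round(2),st["ee_rot"].round(2),st["gripper_width"].round(1),st["ft_force"].round(1))
                                                                                                                        ^^^^^^^^^^^^^^^^^^^^^^^^^
AttributeError: 'float' object has no attribute 'round'
```

Call:
{"name": "step_arm", "arguments": {"targets": [[0, 5, 0, 0, -0.003, -0.006, -1], [0, 0, 0, 0, 0, 0, -1], [0, 0, 0, 0, 0, 0, -1]]}}

```text
clock: 13.92
tool_pos: [493.7, 146.1, 257.7]
ee_rot: [-179.8, -0.2, 0.8]
ft_force: [0.5, -1.0, -0.2]
gripper_width: 35.8
```

```bash
sed -i 's/st\["gripper_width"\].round(1)/round(st["gripper_width"],1)/' ov.py
python3 - <<'E'
from ov import *
ov("w8.png",[((493.4,146.2),29,55,False,(0,0,255)),((0,0),18,-171.5,True,(0,255,0))],crop=(190,150,370,350))
E
```

```text
13.925 [493.73 146.07 257.7 ] [-179.84   -0.21    0.78] 35.8 [ 0.5 -1.  -0.2]
```

View pics/w8.png

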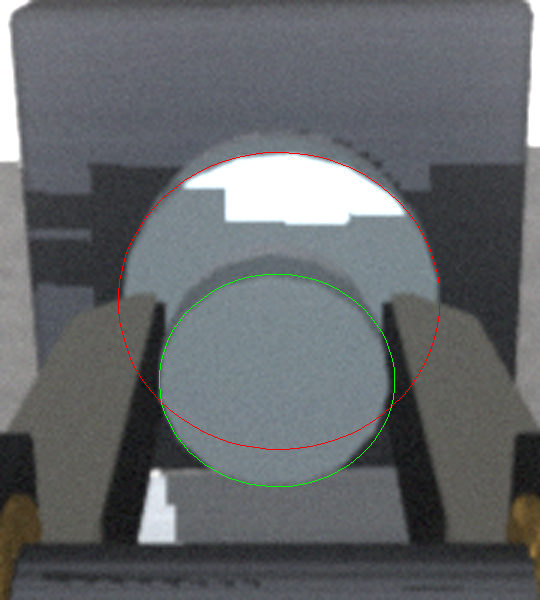

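The held small dish is centred on the grip, and the large dish matches its red circle. I'll lower onto it.

Call:
{"name": "step_arm", "arguments": {"targets": [[0, 0, 5, -0.003, -0.003, 0.005, -1], [0, 0, 4, 0, 0, 0, -1], [0, 0, 2, 0, 0, 0, -1], [0, 0, 0, 0, 0, 0, -1], [0, 0, 0, 0, 0, 0, -1]]}}

```text
clock: 14.6
tool_pos: [493.7, 146.0, 245.7]
ee_rot: [180.0, 0.0, 0.5]
ft_force: [0.1, -0.3, -1.2]
gripper_width: 35.8
```

Run:
```python
from ov import *
ov("w9.png",[((493.4,146.2),29,55,False,(0,0,255)),((0,0),18,-171.5,True,(0,255,0))],crop=(190,150,370,350))
```

```text
14.6 [493.69 145.96 245.67] [179.98   0.     0.46] 35.8 [ 0.1 -0.3 -1.2]
```

View pics/w9.png

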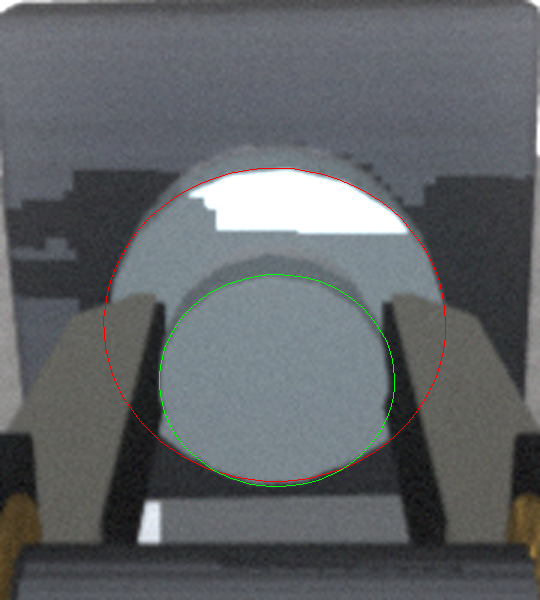

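Call:
{"name": "step_arm", "arguments": {"targets": [[0, 0, 0.8, 0, 0, 0, -1], [0, 0, 0.5, 0, 0, 0, -1], [0, 0, 0, 0, 0, 0, -1]]}}

```text
clock: 15.02
tool_pos: [493.8, 146.0, 244.5]
ee_rot: [180.0, -0.0, 0.5]
ft_force: [-0.2, -0.1, -0.6]
gripper_width: 35.9
```

Call:
{"name": "step_arm", "arguments": {"targets": [[0, 0, 0.4, 0, 0, 0, -1], [0, 0, 0, 0, 0, 0, 0.4], [0, 0, 0, 0, 0, 0, 0.4], [0, 0, 0, 0, 0, 0, 0.4], [0, 0, -20, 0, 0, 0, 0.4], [0, 0, -40, 0, 0, 0, 0.4], [0, 0, -40, 0, 0, 0, 0.4], [0, 0, 0, 0, 0, 0, 1]]}}

```text
clock: 16.02
tool_pos: [493.7, 146.0, 346.2]
ee_rot: [180.0, 0.1, 0.5]
ft_force: [0.2, -0.2, 0.1]
gripper_width: 71.1
```

Run:
```python
from ov import *
ov("w10.png",[((493.4,146.2),29,55,False,(0,0,255)),((493.4,146.2),18,73,False,(0,255,0))],crop=(190,100,370,300))
```

```text
16.025 [493.66 145.97 346.21] [1.7998e+02 8.0000e-02 4.6000e-01] 71.1 [ 0.2 -0.2  0.1]
```

View pics/w10.png

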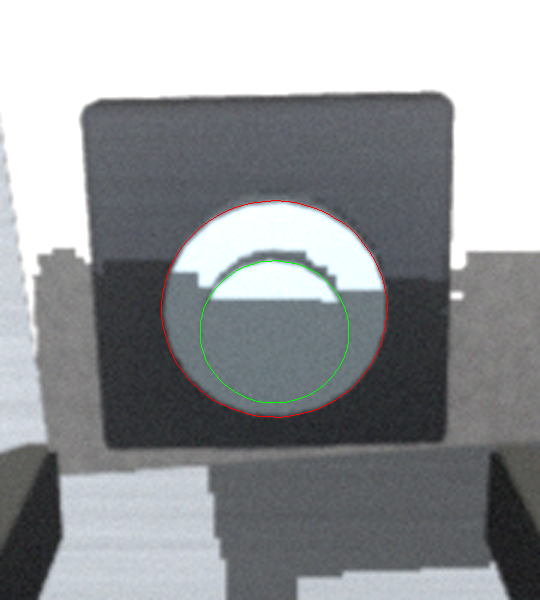

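The dishes are stacked concentrically. Next is the jar.

Call:
{"name": "step_arm", "arguments": {"targets": [[12, -36, 5, 0, 0, 0.004, 1], [15, -45, 5, 0, 0, 0, 1], [15, -45, 5, 0, 0, 0, 1], [15, -45, 5, 0, 0, 0, 1], [13, -40, 5, 0, 0, 0, 1], [0, 0, 0, 0, 0, 0, 1], [0, 0, 0, 0, 0, 0, 1], [0, 0, 0, 0, 0, 0, 1]]}}

```text
clock: 17.08
tool_pos: [560.8, 360.1, 303.0]
ee_rot: [179.5, 1.4, 0.0]
ft_force: [-0.2, -0.2, 0.3]
gripper_width: 92.9
```

Run:
```python
from ov import *
ov("w11.png",[((567.5,371),20,60,False,(0,0,255))])
```

```text
17.075 [560.76 360.09 303.02] [1.7946e+02 1.4100e+00 1.0000e-02] 92.9 [-0.2 -0.2  0.3]
```

View pics/w11.png

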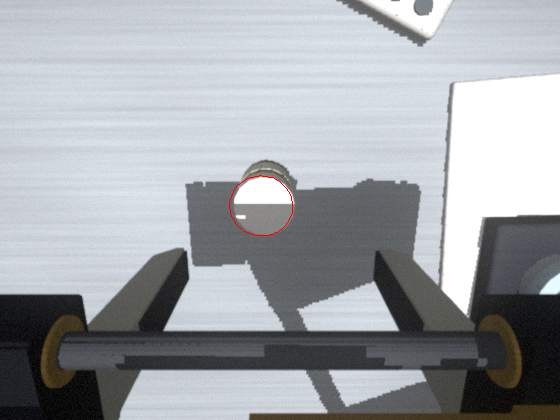

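Call:
{"name": "step_arm", "arguments": {"targets": [[6, -10, 0, 0.009, 0.024, 0, 1], [0, 0, 0, 0, 0, 0, 1], [0, 0, 0, 0, 0, 0, 1]]}}

```text
clock: 17.5
tool_pos: [567.6, 369.0, 304.2]
ee_rot: [-180.0, -0.2, -0.1]
ft_force: [0.0, -0.3, 0.1]
gripper_width: 93.1
```

Call:
{"name": "step_arm", "arguments": {"targets": [[0, -2, 25, 0, -0.003, 0, 1], [0, 0, 40, 0, 0, 0, 1], [0, 0, 30, 0, 0, 0, 1], [0, 0, 5, 0, 0, 0, 1], [0, 0, 0, 0, 0, 0, 1], [0, 0, 0, 0, 0, 0, 1]]}}

```text
clock: 18.25
tool_pos: [569.3, 371.4, 206.4]
ee_rot: [-179.8, -0.4, -0.1]
ft_force: [0.7, -0.1, 0.0]
gripper_width: 92.6
```

Run:
```python
from ov import *
ov("w12.png",[((567.5,371),20,60,False,(0,0,255)),((0,0),20,-140,True,(0,255,0))])
```

```text
18.25 [569.34 371.37 206.43] [-1.7979e+02 -3.9000e-01 -1.4000e-01] 92.6 [ 0.7 -0.1  0. ]
```

View pics/w12.png

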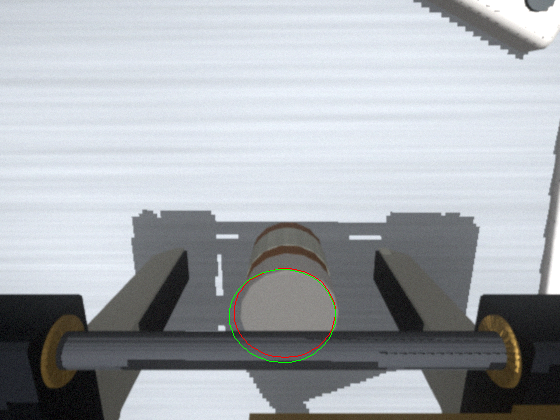

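Call:
{"name": "step_arm", "arguments": {"targets": [[-1, 2, 3, -0.003, -0.006, 0, 1], [0, 0, 0, 0, 0, 0, 1], [0, 0, 0, 0, 0, 0, -1], [0, 0, 0, 0, 0, 0, -1], [0, 0, 0, 0, 0, 0, -1], [0, 0, 0, 0, 0, 0, -1], [0, 0, 0, 0, 0, 0, -1], [0, 0, 0, 0, 0, 0, -1]], "grip_force": 20}}

```text
clock: 19.3
tool_pos: [568.9, 369.6, 205.8]
ee_rot: [-179.9, -0.2, -0.1]
ft_force: [-0.1, 0.1, 0.1]
gripper_width: 39.8
```

Call:
{"name": "step_arm", "arguments": {"targets": [[0, 0, -20, 0, 0, 0, -1], [0, 0, -45, 0, 0, 0, -1], [0, 0, -45, 0, 0, 0, -1], [0, 5, -10, 0, 0, 0, -1], [-8, 45, 0, 0, 0, 0, -1], [-8, 45, 0, 0, 0, 0, -1], [-8, 45, 0, 0, 0, 0, -1], [-8, 45, 0, 0, 0, 0, -1], [-8, 45, 0, 0, 0, 0, -1], [-8, 45, 0, 0, 0, 0, -1], [-8, 45, 0, 0, 0, 0, -1], [0, 0, 0, 0, 0, 0, -1]]}}

```text
clock: 20.8
tool_pos: [506.6, 38.8, 328.3]
ee_rot: [-179.9, 0.0, -0.1]
ft_force: [-0.2, 0.5, -0.6]
gripper_width: 40.0
```

Call:
{"name": "step_arm", "arguments": {"targets": [[0, 0, 0, 0, 0, 0, -1], [0, 0, 0, 0, 0, 0, -1]]}}

```text
clock: 21.05
tool_pos: [506.3, 39.6, 327.9]
ee_rot: [-179.9, 0.1, -0.1]
ft_force: [0.4, 0.4, -0.2]
gripper_width: 39.8
```

Next I'll move 17 mm in −Y, check the reference positions by camera, and lower.

Call:
{"name": "step_arm", "arguments": {"targets": [[0, 16, 0, 0, 0, 0, -1], [0, 0, 0, 0, 0, 0, -1], [0, 0, 30, 0, 0, 0, -1], [0, 0, 30, 0, 0, 0, -1], [0, 0, 20, 0, 0, 0, -1], [0, 0, 0, 0, 0, 0, -1], [0, 0, 0, 0, 0, 0, -1]]}}

```text
clock: 21.92
tool_pos: [507.7, 24.9, 247.0]
ee_rot: [-179.9, -0.1, 0.2]
ft_force: [-0.2, -0.1, -1.2]
gripper_width: 39.7
```

Run:
```python
from ov import *
def rc(c,sx,sy,yaw,z):
    a=np.radians(yaw); M=np.array([[np.cos(a),-np.sin(a)],[np.sin(a),np.cos(a)]])
    p=np.array([[sx,sy],[sx,-sy],[-sx,-sy],[-sx,sy]])/2@M.T+c; return np.c_[p,[z]*4]
ov("w13.png",[((0,0),20,-145.8,True,(0,255,0))],[(rc([494.3,147],98,98,1.6,33),(0,0,255)),(rc([516.4,-101.4],60,96,2.3,48),(0,0,255)),(rc([550.6,26.8],220,400,5,8),(255,0,0)),(rc([603.3,-97.9],34,86,2.3,8),(0,0,255))])
```

```text
21.925 [507.7   24.93 246.99] [-1.7987e+02 -1.2000e-01  1.6000e-01] 39.7 [-0.2 -0.1 -1.2]
```

View pics/w13.png

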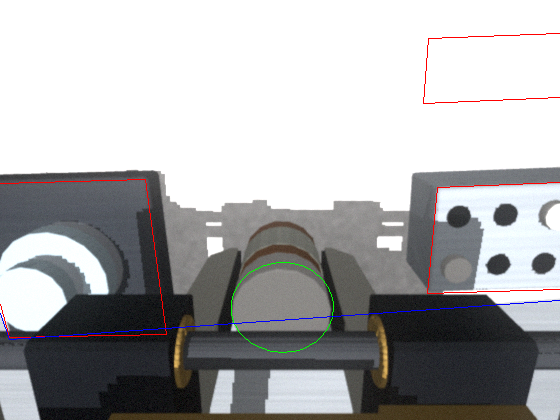

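The outlines match the plate and block. I'll correct by about 2 mm and lower.

Call:
{"name": "step_arm", "arguments": {"targets": [[-2, 2, 10, 0, -0.002, 0, -1], [0, 0, 12, 0, 0, 0, -1], [0, 0, 6, 0, 0, 0, -1], [0, 0, 0, 0, 0, 0, -1], [0, 0, 0, 0, 0, 0, -1]]}}

```text
clock: 22.6
tool_pos: [506.1, 22.7, 218.5]
ee_rot: [-179.9, -0.2, 0.2]
ft_force: [0.4, 0.1, -1.4]
gripper_width: 39.5
```

Call:
{"name": "step_arm", "arguments": {"targets": [[0, 0, 2.5, 0, -0.003, 0, -1], [0, 0, 1.5, 0, 0, 0, -1], [0, 0, 0.5, 0, 0, 0, -1], [0, 0, 0, 0, 0, 0, -1]]}}

```text
clock: 23.1
tool_pos: [506.4, 22.7, 214.2]
ee_rot: [-179.9, -0.0, 0.2]
ft_force: [0.2, -1.2, -1.5]
gripper_width: 39.6
```

Call:
{"name": "step_arm", "arguments": {"targets": [[0, 0, 0.6, 0, 0, 0, -1], [0, 0, 0.3, 0, 0, 0, -1], [0, 0, 0, 0, 0, 0, 0.3], [0, 0, 0, 0, 0, 0, 0.3], [0, 0, 0, 0, 0, 0, 0.3], [0, 0, -30, 0, 0, 0, 0.3], [0, 0, -45, 0, 0, 0, 0.3], [0, 0, -45, 0, 0, 0, 0.3], [0, 0, -20, 0, 0, 0, 1], [0, 0, 0, 0, 0, 0, 1]]}}

```text
clock: 24.35
tool_pos: [506.3, 22.5, 357.1]
ee_rot: [-179.9, 0.0, 0.2]
ft_force: [1.3, 0.4, 0.9]
gripper_width: 75.9
```

Run:
```python
from ov import *
ov("w14.png",[((506.3,22.7),20,68,False,(0,0,255))],alpha=1.1)
```

```text
24.35 [506.31  22.47 357.09] [-1.799e+02  0.000e+00  1.500e-01] 75.9 [1.3 0.4 0.9]
```

View pics/w14.png

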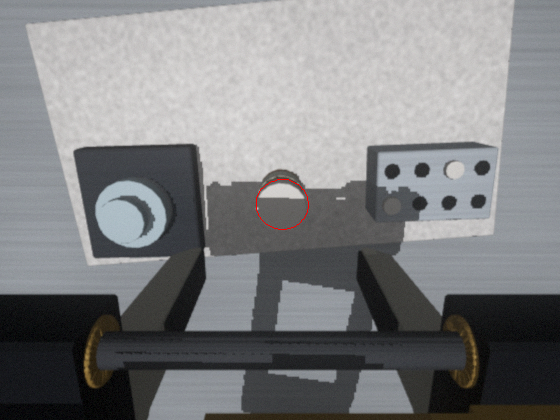

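The jar stands midway. Next is the slide box: translate over it, then turn to yaw −48.6°.

Call:
{"name": "step_arm", "arguments": {"targets": [[8, 40, 0, 0, 0, 0, 1], [10, 49, 0, 0, 0, 0, 1], [10, 49, 0, 0, 0, 0, 1], [10, 49, 0, 0, 0, 0, 1], [10, 49, 0, 0, 0, 0, 1], [10, 49, 0, 0, 0, 0, 1], [10, 49, 0, 0, 0, 0, 1], [8, 40, 0, 0, 0, 0, 1], [0, 0, 0, 0, 0, 0.17, 1], [0, 0, 0, 0, 0, 0.17, 1], [0, 0, 0, 0, 0, 0.17, 1], [0, 0, 0, 0, 0, 0.17, 1]]}}

```text
clock: 25.9
tool_pos: [581.3, -362.5, 324.0]
ee_rot: [179.9, 2.4, -40.0]
ft_force: [-0.2, 0.1, 0.1]
gripper_width: 92.9
```

Call:
{"name": "step_arm", "arguments": {"targets": [[0, 0, 0, 0, 0, 0.15, 1], [0, 0, 0, 0, 0, 0, 1], [0, 0, 0, 0, 0, 0, 1]]}}

```text
clock: 26.28
tool_pos: [580.5, -362.0, 317.4]
ee_rot: [179.5, 2.8, -48.7]
ft_force: [0.7, -0.3, 0.3]
gripper_width: 92.7
```

```bash
cat >> ov.py <<'E'
def rc(c,sx,sy,yaw,z):
    a=np.radians(yaw); M=np.array([[np.cos(a),-np.sin(a)],[np.sin(a),np.cos(a)]])
    p=np.array([[sx,sy],[sx,-sy],[-sx,-sy],[-sx,sy]])/2@M.T+c; return np.c_[p,[z]*4]
E
python3 - <<'E'
from ov import *
cm,im,st=ov("w15.png",[],[(rc([584.8,-362.1],86,34,-48.6,30),(0,0,255))],alpha=1.1)
E
```

```text
26.275 [ 580.5  -362.03  317.42] [179.47   2.84 -48.7 ] 92.7 [ 0.7 -0.3  0.3]
```

View pics/w15.png

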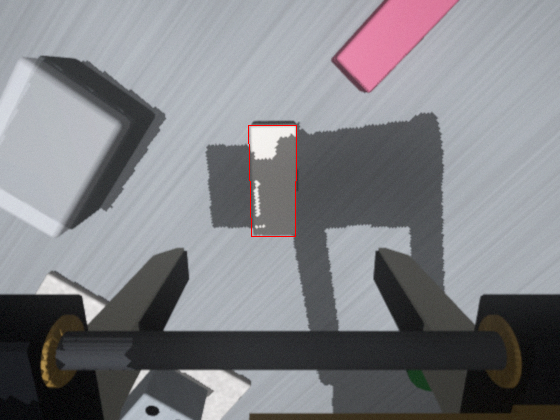

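The predicted outline fits the box. I'll fix the tilt, shift, then descend.

Call:
{"name": "step_arm", "arguments": {"targets": [[3, -3, 0, 0.009, 0.049, 0, 1], [0, 0, 0, 0, 0, 0, 1], [0, 0, 30, 0, 0, 0, 1], [0, 0, 40, 0, 0, 0, 1], [0, 0, 20, 0, 0, 0, 1], [0, 0, 0, 0, 0, 0, 1], [0, 0, 0, 0, 0, 0, 1]]}}

```text
clock: 27.2
tool_pos: [584.7, -362.6, 226.1]
ee_rot: [179.9, 0.1, -48.2]
ft_force: [0.8, 0.1, 1.4]
gripper_width: 92.8
```

Run:
```python
from ov import *
cm,im,st=ov("w16.png",[],[(rc([584.8,-362.1],86,34,-48.6,30),(0,0,255))],alpha=1.1)
```

```text
27.2 [ 584.7  -362.57  226.12] [ 1.7995e+02  1.0000e-01 -4.8230e+01] 92.8 [0.8 0.1 1.4]
```

View pics/w16.png

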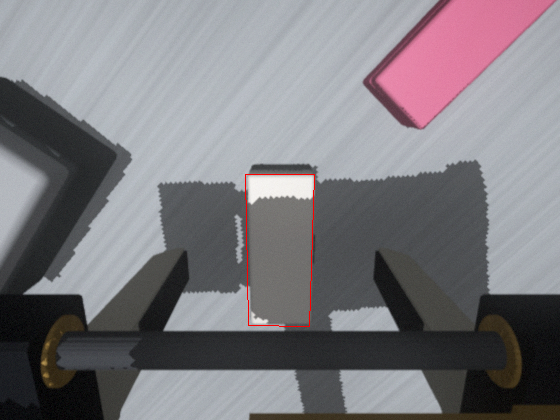

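Aligned. I'll lower to TCP z ≈ 191 and grip.

Call:
{"name": "step_arm", "arguments": {"targets": [[0, 0, 18, 0, 0.001, 0.007, 1], [0, 0, 13, 0, 0, 0, 1], [0, 0, 2, 0, 0, 0, 1], [0, 0, 0, 0, 0, 0, 1], [0, 0, 0, 0, 0, 0, -1], [0, 0, 0, 0, 0, 0, -1], [0, 0, 0, 0, 0, 0, -1], [0, 0, 0, 0, 0, 0, -1], [0, 0, 0, 0, 0, 0, -1], [0, 0, 0, 0, 0, 0, -1], [0, 0, 0, 0, 0, 0, -1]], "grip_force": 20}}

```text
clock: 28.62
tool_pos: [585.4, -363.1, 194.0]
ee_rot: [180.0, -0.2, -48.6]
ft_force: [0.2, 0.8, -0.9]
gripper_width: 33.8
```

Call:
{"name": "step_arm", "arguments": {"targets": [[0, 0, -20, 0, 0, 0, -1], [0, 0, -45, 0, 0, 0, -1], [0, 0, -45, 0, 0, 0, -1], [-30, -30, 0, 0, 0, 0, -1], [-37, -37, 0, 0, 0, 0, -1], [-37, -37, 0, 0, 0, 0, -1], [-37, -37, 0, 0, 0, 0, -1], [-30, -30, 0, 0, 0, 0, -1], [0, 0, 0, 0, 0, 0.17, -1], [0, 0, 0, 0, 0, 0.17, -1], [0, 0, 0, 0, 0, 0.17, -1], [0, 0, 0, 0, 0, 0.17, -1]]}}

```text
clock: 30.12
tool_pos: [601.5, -113.9, 324.7]
ee_rot: [-178.8, -0.7, -88.8]
ft_force: [-0.0, 0.4, 0.1]
gripper_width: 33.9
```

Call:
{"name": "step_arm", "arguments": {"targets": [[0, 0, 0, 0, 0, 0, -1], [0, 0, 0, 0, 0, 0, -1]]}}

```text
clock: 30.38
tool_pos: [601.6, -113.8, 327.1]
ee_rot: [-178.7, -0.7, -88.5]
ft_force: [0.2, 0.2, -0.5]
gripper_width: 33.5
```

Run:
```python
from ov import *
cm,im,st=ov("w17.png",[],[(rc([603.3,-97.9],34,86,2.3,8),(0,0,255)),(rc([516.4,-101.4],60,96,2.3,48),(0,0,255))],alpha=1.1);print(st["qpos"])
```

```text
30.375 [ 601.59 -113.8   327.11] [-178.7    -0.73  -88.53] 33.5 [ 0.2  0.2 -0.5]
[-21.08443337  24.04992339  85.90019936  -0.19364313  68.57139899
 157.50758566]
```

View pics/w17.png

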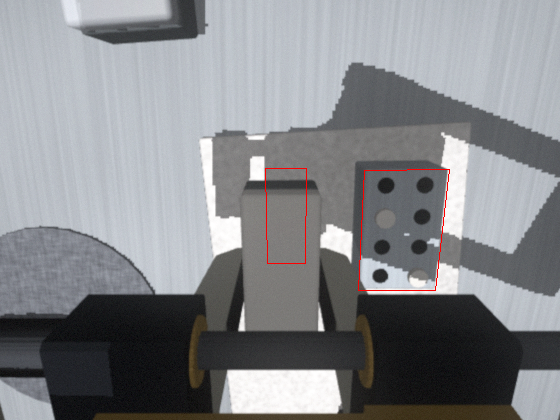

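Call:
{"name": "step_arm", "arguments": {"targets": [[-15, -2, 10, -0.023, -0.013, -0.014, -1], [0, 0, 0, 0, 0, 0, -1], [0, 0, 30, 0, 0, 0, -1], [0, 0, 40, 0, 0, 0, -1], [0, 0, 10, 0, 0, 0, -1], [0, 0, 0, 0, 0, 0, -1], [0, 0, 0, 0, 0, 0, -1]]}}

```text
clock: 31.3
tool_pos: [604.8, -97.1, 236.2]
ee_rot: [-180.0, -0.0, -87.3]
ft_force: [0.1, -0.3, -0.4]
gripper_width: 33.8
```

Run:
```python
from ov import *
cm,im,st=ov("w18.png",[],[(rc([603.3,-97.9],34,86,2.3,8),(0,0,255)),(rc([516.4,-101.4],60,96,2.3,48),(0,0,255))],alpha=1.1)
```

```text
31.3 [604.78 -97.08 236.18] [-179.99   -0.    -87.32] 33.8 [ 0.1 -0.3 -0.4]
```

View pics/w18.png

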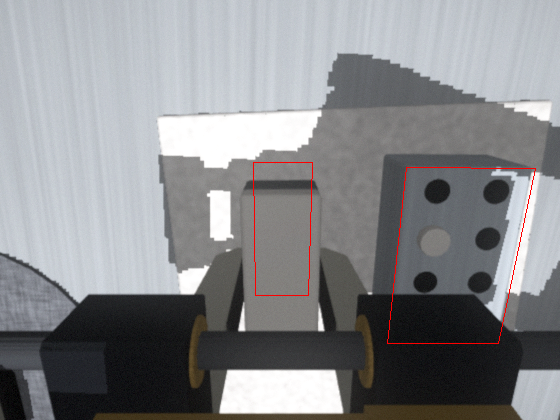

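Call:
{"name": "step_arm", "arguments": {"targets": [[2, 1.5, 10, 0, 0, 0.006, -1], [0, 0, 12, 0, 0, 0, -1], [0, 0, 6, 0, 0, 0, -1], [0, 0, 0, 0, 0, 0, -1], [0, 0, 0, 0, 0, 0, -1]]}}

```text
clock: 31.98
tool_pos: [603.9, -99.7, 208.2]
ee_rot: [-179.8, -0.1, -87.7]
ft_force: [0.4, -0.1, -0.5]
gripper_width: 33.8
```

Call:
{"name": "step_arm", "arguments": {"targets": [[-0.7, 0.5, 3.5, -0.003, 0, 0, -1], [0, 0, 2, 0, 0, 0, -1], [0, 0, 0.5, 0, 0, 0, -1], [0, 0, 0, 0, 0, 0, -1]]}}

```text
clock: 32.48
tool_pos: [603.6, -99.0, 202.3]
ee_rot: [-179.9, -0.1, -87.7]
ft_force: [-0.3, -0.1, -0.2]
gripper_width: 33.9
```

Last half millimetre, then release and lift.

Call:
{"name": "step_arm", "arguments": {"targets": [[0, 0, 0.5, 0, 0, 0, -1], [0, 0, 0.3, 0, 0, 0, -1], [0, 0, 0, 0, 0, 0, 0.15], [0, 0, 0, 0, 0, 0, 0.15], [0, 0, 0, 0, 0, 0, 0.15], [0, 0, -25, 0, 0, 0, 0.15], [0, 0, -45, 0, 0, 0, 0.15], [0, 0, -45, 0, 0, 0, 0.15], [0, 0, -40, 0, 0, 0, 0.15], [0, 0, 0, 0, 0, 0, 0.15]]}}

```text
clock: 33.72
tool_pos: [603.4, -98.8, 360.5]
ee_rot: [180.0, -0.1, -87.7]
ft_force: [-0.1, 0.2, 0.5]
gripper_width: 53.7
```

Run:
```python
from ov import *
cm,im,st=ov("w19.png",[],[(rc([603.3,-97.9],34,86,2.3,38),(0,0,255)),(rc([516.4,-101.4],60,96,2.3,48),(0,0,255)),],alpha=1.0)
```

```text
33.725 [603.41 -98.8  360.5 ] [ 1.80e+02 -7.00e-02 -8.77e+01] 53.7 [-0.1  0.2  0.5]
```

View pics/w19.png

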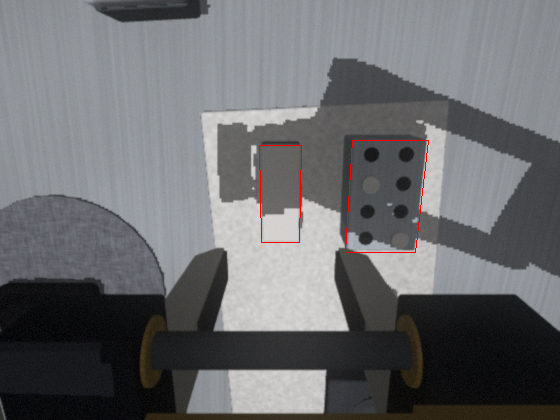

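The box is in place. I'll clear the arm and do a final check from the fixed cameras.

Call:
{"name": "step_arm", "arguments": {"targets": [[40, 20, 0, 0, 0, 0, 1], [45, 40, 0, 0, 0, 0, 1], [45, 40, 0, 0, 0, 0, 1], [45, 40, 0, 0, 0, 0, 1], [45, 40, 0, 0, 0, 0, 1], [45, 30, 0, 0, 0, 0, 1], [40, 0, 0, 0, 0, 0, 1], [0, 0, 0, 0, 0, 0, 1]]}}

```text
clock: 34.78
tool_pos: [396.9, -418.3, 343.8]
ee_rot: [179.0, 1.0, -87.6]
ft_force: [0.2, 0.2, -0.4]
gripper_width: 93.3
```

Run:
```python
from ov import *
cm,im,st=snap("top","top2.png"); _,s,_=snap("side","side2.png")
x0,y0=140,140; f=4
a=cv2.convertScaleAbs(cv2.resize(im[140:270,140:335],None,fx=f,fy=f,interpolation=cv2.INTER_CUBIC),alpha=1.2)
t=np.linspace(0,2*np.pi,60)
def d(P): cv2.polylines(a,[((proj(cm,P)-[x0,y0])*f+1.5).round().astype(int)],True,(0,0,255),1)
d(rc([603.3,-97.9],34,86,2.3,38)); d(rc([516.4,-101.4],60,96,2.3,48)); d(rc([494.3,147],98,98,1.6,33))
for c,r,z in(((493.4,146.2),29,55),((493.4,146.2),18,73),((506,22.7),18.5,68)): d(np.c_[c[0]+r*np.cos(t),c[1]+r*np.sin(t),0*t+z])
cv2.imwrite("pics/top2o.png",a)
# box fit
hsv=cv2.cvtColor(cv2.GaussianBlur(im,(3,3),0),cv2.COLOR_BGR2HSV).astype(int)
st0=cv2.imread("pics/top0.png"); print([np.abs(im[y-8:y+8,x-8:x+8].astype(int)-st0[y-8:y+8,x-8:x+8]).mean().round(1) for x,y in((137,142),(363,140),(378,292),(448,192))],st["gripper_width"])
```

```text
[np.float64(8.5), np.float64(10.2), np.float64(4.2), np.float64(8.6)] 93.25103730194547
```

View pics/top2o.png

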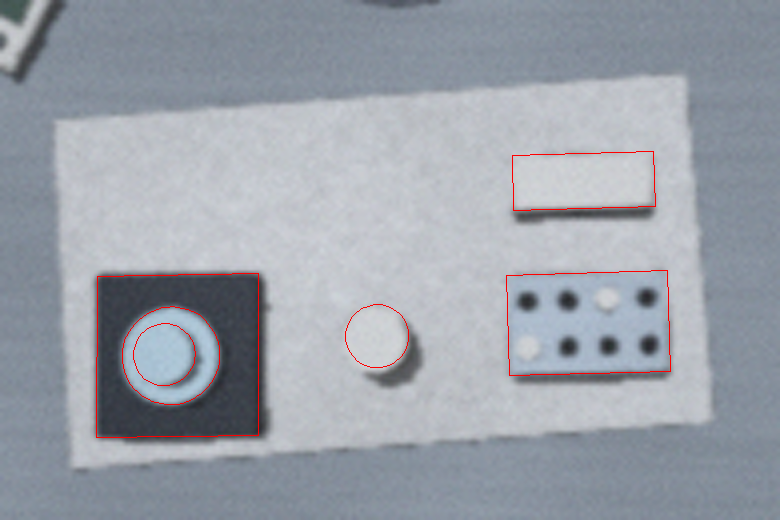

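View pics/side2.png

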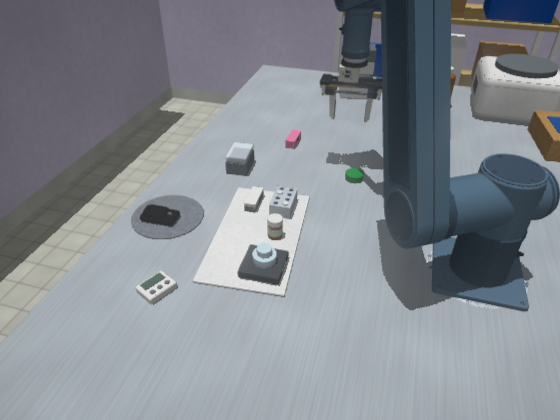

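All outlines match in the top view: dishes concentric on the plate, jar midway, box parallel behind the block. The side view shows everything upright, with the timer and tip box untouched.

```bash
python3 -c "
from plant import job_done,telemetry
print(telemetry.state()['qvel'].round(2)); print(job_done())"
```

```text
[ 1.63 -1.15  0.34  0.33  0.13  0.15]
the job is handed in; nothing more can be done
None
```

The board is set out and the job is handed in at about 35 s of the 96 s allowed. I placed the parts in the order asked.

The final top and side pictures, taken with the gripper empty and clear, showed:
- **Dishes:** the large dish stands on the warm plate about 1.5 mm from its centre. The small dish sits centred on it.
- **Jar:** it stands upright within about 1 mm of the midpoint between the plate and the block.
- **Slide box:** it lies flat behind the tube block, parallel to it and centred. The gap is about 40 mm, set from the measured positions rather than measured afterwards.
- **Other items:** the timer, tip box and both look-alikes appear in the same places as at the start. A pixel comparison around them showed only small differences.

- **Plate position:** estimates of its centre disagreed by about 2 mm between the board-frame prediction, the wrist camera and the top camera. I used a middle value, which accounts for the 1.5 mm offset.
- **Arm at hand-in:** the joints still showed a small drift of under 2°/s, far from any object.

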